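Fetch the specimen pot from behind the reagent bottles

ROBOT

A 6-joint arm with a two-finger parallel gripper is mounted at the origin on the work surface. World frame = base frame: x ahead of the robot, y to its left, z up, the work surface at z = 0. Lengths are in m, angles in rad, forces in N, time in s.
With the tool pointing down it reaches from about 0.4 to 0.825 m from the base axis. Payload 7 kg.
Tool frame: the origin (TCP) lies at the centre of the arm's flange, where the gripper is bolted on; the fingertips stand 178 mm ahead of it and the grasp point (between the pads) lies r.pinch_z ahead of it (r.pinch_z is the distance from the TCP to the grasp point, in m); z points along the fingers, y is the line along which they close (so a half turn about z gives the same grasp; the last joint's range is limited). The gripper opens to 88 mm and grips with 3 to 60 N. Pads are 19 mm wide; open, the fingers measure 130 mm over their backs; the gripper's body (78 mm by 193 mm) begins 47 mm behind the grasp point.
Start: joints at [1.629, 0.359, 0.012, 0, -1.224, -0.288], TCP at [0.154, 0.657, 0.405] pointing down, gripper open.
Joint ranges: [-3.07, 3.07], [-1.43, 2.12], [-1.02, 1.25], [-3.03, 1.67], [-3.05, -0], [-3.03, 3.03]. Speed limits (rad/s): [2.39, 2.39, 3.01, 3.14, 3.14, 3.14].

INTERFACE

Orientations are given as a unit quaternion [x, y, z, w].
In Python, from station import r, viewer gives the robot as it stands.
- The arm moves only by the shell command python3 -m jog 'ROWS' [OPENING] [FORCE]. ROWS is a JSON object of lists of equal length, an entry for each row: "slide": the shift along the tool's x, y, z normalised to -1 to 1, where 1 is 0.12 m, a list of three; "dr": the turn, a rotation vector about the tool's x, y, z normalised to -1 to 1, where 1 is 360 degrees, a list of three. A call has 1 to 8 rows; each row shifts and turns the commanded pose from where the row before left it, along the tool's axes as they then stand; what a row does not reach is not made up. A row lasts 1/12 s, in which the tool goes at most 41.7 mm and 7.16 degrees, less where a joint would pass 70% of its speed; a pose out of reach is approached as far as the arm can. A call with a number of a shift or a turn outside -1 to 1 is refused whole. A call with a gripper value outside its range is refused whole. OPENING is the opening in per cent of the stroke, from 0 (shut) to 100 (fully open), set as the call begins (- or left out, the last holds). The fingers move at their own pace and stop on an object; FORCE is the grip in N (left out, the last holds). Time passes only in rows, so rows that do not move let the fingers close. It gives the time, the measured TCP pose, the force, the opening and the grip force at its end, in the units of the state.
- r.get_obs(): the state, without advancing time (a new reading comes with each control period).
- viewer.get_image(name): name is "scene" or "top" or "wrist"; returns (picture, depth): 400x640x3 uint8, blue, green, red; 400x640 float32, m along the optical axis (not along the pixel's ray), 0 where there is no reading.
- viewer.calibration(name): a dict with "K" (3x3 intrinsics, pixels), "distortion" ([k1, k2, p1, p2, k3] as OpenCV has them; the pictures are not rectified), "xyz" and "rotation" of the camera in the world. Camera axes: x right, y down, z forward; pixel columns grow to the right and rows downward; lengths in m; the calibration is good to about 2 mm. A picture is of the moment at which its call begins: read the wrist's pose just before it. calibration takes no time and is no camera call; for the wrist camera it gives the pose at the moment of the call.
- r.hand_in(): hands the job in; it is judged then, once.
The state is a dict: "t": time; "q": joint angles; "qvel": joint speeds; "effort": joint torques, N m; "ee_pos": TCP position; "eef_rot": TCP orientation; "wrist_force": force on the tool from outside, world axes, zero at the start; "moment": the same for the moment, N m; "width": finger opening in m; "gripper_force": force on a finger pad.
Only numpy, scipy, OpenCV 4.12 (cv2) and the standard library are available. Lean on these libraries where they do the work, as an engineer would, in place of code of your own. Each camera call takes 0.05 s, during which the arm holds its last target. There are 200 camera calls.

TASK

I need the low specimen pot with the window lid that stands hemmed in at the back of the white bottle rack. First stand the three tall bottles upright in the steel tray, leaving the pot where it is, then set the pot gently down on the middle of the microscope light base's round glass plate, and only then put each tall bottle back into the very cell of the rack it came from. Leave the little jar and the beaker in the rack's front corner cells alone, and don't tip anything over.

Things in the scene. Friction and masses are not known exactly. Their poses are not given: they have to be found in the camera images.
- wide_bottle: Round amber glass bottle 50 mm in diameter, straight to 114 mm, with a paper label and a wide black cap 42 mm in diameter reaching from 124 to 150 mm above its underside; about 0.22 kg. It starts in one of the three tall bottles' cells of the rack (which one changes), upright. Origin: centre of its underside, z up.
- square_bottle: Square white plastic bottle, 46 x 46 mm (edges along its x and y), body to 112 mm, with a round white cap 34 mm in diameter from 124 to 148 mm above its underside; about 0.2 kg. Its sides are parallel to the rack's at the start. It starts in one of the three tall bottles' cells of the rack (which one changes), upright. Origin: centre of its underside, z up.
- narrow_bottle: Round amber glass bottle 48 mm in diameter, straight to 102 mm, with a long sloping shoulder and a narrow black cap 27 mm in diameter from 128 to 154 mm above its underside; about 0.18 kg. It starts in one of the three tall bottles' cells of the rack (which one changes), upright. Origin: centre of its underside, z up.
- pot: Low round specimen pot, 51 mm in diameter and 52 mm tall, clear with a white ribbed collar (height 38 to 52 mm) and a window in its lid, a dark beetle inside; about 0.09 kg. It starts in the middle cell of the rack's back row, between the tall bottles. Origin: centre of its underside, z up.
- rack: Fixed white plastic bottle rack 132 (x) x 196 (y) x 22 mm: six open cells 60 x 60 mm inside, walls 4 mm, floor 4 mm thick. Cell centres at x = +32 mm (back row, away from the robot) and -32 mm (front row), y = -64, 0, +64 mm. The tall bottles start in the cells (32, 64), (32, -64) and (-32, 0), the pot in (32, 0). Origin: centre of its underside, z up; turned by its yaw.
- tray: Fixed stainless steel tray, 160 (x) x 250 (y) mm outside, walls 3 mm thick and 16 mm high with a rolled rim, floor 3 mm thick, flat and empty: the side area for the bottles. Origin: centre of its underside, z up. The rack and the tray trade places from start to start.
- light_base: Fixed white light base of the stereomicroscope (its head is swung aside), 290 (x) x 200 (y) mm, its flat top 52 mm above the bench, with a round glass plate 84 mm in diameter whose top is 57 mm above the bench. Origin: on the bench straight below the plate's centre (the base reaches 100 mm to -x and 190 mm to +x of it), z up.
- low_jar: Bystander: little white jar with a black lid, 47 mm in diameter, 36 mm tall, in the rack's front corner cell at (-32, +64) mm. Origin: centre of its underside.
- beaker: Bystander: small empty glass beaker, 42 mm in diameter, 50 mm tall, in the rack's front corner cell at (-32, -64) mm. Origin: centre of its underside.
Not all that is in view belongs to the job. What is shaped like the rack but pink or red is not meant.

How it is judged:
On the way, in this order (a step that is already met when the one before it is completed fails the run):
1. all three tall bottles stand upright and released in the steel tray, the pot still in its cell (x of wide_bottle in the frame of tray between -0.058 and 0.058 m and y of wide_bottle in the frame of tray between -0.103 and 0.103 m and z of each of wide_bottle, square_bottle, narrow_bottle in the frame of tray below 0.008 m and linear speed of each of wide_bottle, square_bottle, narrow_bottle below 0.02 m/s and angle between each of wide_bottle, square_bottle, narrow_bottle's own z axis and vertical below 0.1 rad and contact force between the fingers and wide_bottle below 0.1 N and x of square_bottle in the frame of tray between -0.058 and 0.058 m and y of square_bottle in the frame of tray between -0.103 and 0.103 m and contact force between the fingers and square_bottle below 0.1 N and x of narrow_bottle in the frame of tray between -0.058 and 0.058 m and y of narrow_bottle in the frame of tray between -0.103 and 0.103 m and contact force between the fingers and narrow_bottle below 0.1 N and distance of pot from where it was at the start of the episode below 0.015 m), for 0.2 s.
2. the pot stands released on the middle of the glass plate, the bottles still in the tray (horizontal distance between pot and light_base below 0.015 m and z of pot in the frame of light_base between 0.053 and 0.06 m and linear speed of each of pot, wide_bottle, square_bottle, narrow_bottle below 0.02 m/s and angle between each of pot, wide_bottle, square_bottle, narrow_bottle's own z axis and vertical below 0.1 rad and contact force between the fingers and pot below 0.1 N and x of wide_bottle in the frame of tray between -0.058 and 0.058 m and y of wide_bottle in the frame of tray between -0.103 and 0.103 m and z of each of wide_bottle, square_bottle, narrow_bottle in the frame of tray below 0.008 m and contact force between the fingers and wide_bottle below 0.1 N and x of square_bottle in the frame of tray between -0.058 and 0.058 m and y of square_bottle in the frame of tray between -0.103 and 0.103 m and contact force between the fingers and square_bottle below 0.1 N and x of narrow_bottle in the frame of tray between -0.058 and 0.058 m and y of narrow_bottle in the frame of tray between -0.103 and 0.103 m and contact force between the fingers and narrow_bottle below 0.1 N), for 0.2 s.
At the end, for the whole second after the job is handed in: The pot stands upright on the glass plate, its centre within 15 mm of the plate's; each tall bottle stands upright on the rack's floor within 12 mm of where it started, i.e. in its own cell; low jar and beaker are within 15 mm of where they started; all released and at rest (horizontal distance between pot and light_base below 0.015 m and z of pot in the frame of light_base between 0.053 and 0.06 m and linear speed of each of pot, wide_bottle, square_bottle, narrow_bottle below 0.02 m/s and angle between each of pot, wide_bottle, square_bottle, narrow_bottle's own z axis and vertical below 0.1 rad and contact force between the fingers and pot below 0.1 N and distance of each of wide_bottle, square_bottle, narrow_bottle from where it was at the start of the episode below 0.012 m and z of each of wide_bottle, square_bottle, narrow_bottle in the frame of rack below 0.008 m and contact force between the fingers and wide_bottle below 0.1 N and contact force between the fingers and square_bottle below 0.1 N and contact force between the fingers and narrow_bottle below 0.1 N and distance of each of low_jar, beaker from where it was at the start of the episode below 0.015 m); the robot touches nothing.
It fails at once if a tall bottle or the pot is tipped over (more than 45 degrees) (angle between any of wide_bottle, square_bottle, narrow_bottle, pot's own z axis and vertical above 0.785 rad).
It fails at once if the pot is dropped or slammed onto the light base (faster than 0.4 m/s within 28 mm of the plate, or 0.8 m/s within 68 mm) ((horizontal distance between pot and light_base below 0.05 m and z of pot in the frame of light_base below 0.085 m and linear speed of pot above 0.4 m/s) or (horizontal distance between pot and light_base below 0.05 m and z of pot in the frame of light_base below 0.125 m and linear speed of pot above 0.8 m/s)).
It fails at once if the low jar or the beaker is knocked over or taken out of its cell (distance of any of low_jar, beaker from where it was at the start of the episode above 0.02 m or angle between any of low_jar, beaker's own z axis and vertical above 0.5 rad).
It also fails if it takes over 144 s, if anything falls off the work surface, if the arm or the gripper's body presses on something with over 40 N, if the wrist force passes 120 N, or if a joint passes its speed limit or range.

## Working session

There is one attempt and no reset: what is moved stays moved. The work goes in short steps, Python scripts to look and compute and a shell command to move; the robot and the scene stay as the last step left them, time stands still between calls to the robot, and variables do not carry over. Pictures are saved under pics/ and viewed, at most 14 in all, crops included, and the job is handed in when it is done.

```bash
ls; mkdir -p pics
python3 - <<'E'
from station import r, viewer
import cv2
print(r.get_obs(), r.pinch_z)
for n in("scene","top"):
    im,d=viewer.get_image(n); cv2.imwrite(f"pics/{n}0.png",im); import numpy as np; np.save(f"pics/{n}0.npy",d)
    print(n,viewer.calibration(n))
E
```

```text
pics
{'t': 0.0, 'q': array([ 1.62909076e+00,  3.59411398e-01,  1.10645158e-02, -3.30238241e-04,
       -1.22408112e+00, -2.88109538e-01]), 'qvel': array([ 0.00077627, -0.00068969,  0.00015189, -0.00191588,  0.00045222,
       -0.00077287]), 'effort': array([ 6.34057469e-04, -5.82718027e+01,  2.93066901e+01,  6.99789271e+00,
        7.08003514e-03, -1.44859014e-04]), 'ee_pos': array([0.1537168 , 0.65707617, 0.40371263]), 'eef_rot': array([ 9.93398597e-01, -1.14710674e-01, -1.23258300e-05,  8.30384925e-04]), 'wrist_force': array([ 0.61777331,  0.53631399, -0.8759463 ]), 'moment': array([-0.00499466,  0.01328275, -0.01956417]), 'gripper_force': 0.0, 'width': 0.087771060196354} 0.1593
scene {'K': array([[461.88361804,   0.        , 323.01796473],
       [  0.        , 461.88361804, 210.91582068],
       [  0.        ,   0.        ,   1.        ]]), 'distortion': array([-0.07163892,  0.        ,  0.        ,  0.        ,  0.        ]), 'xyz': array([0.95608765, 0.88090238, 1.24912161]), 'rotation': array([ 0.27316769,  0.90614979, -0.30917472, -0.09318244])}
top {'K': array([[389.93665381,   0.        , 321.73237479],
       [  0.        , 389.93665381, 206.91473077],
       [  0.        ,   0.        ,   1.        ]]), 'distortion': array([-0.05988639,  0.        ,  0.        ,  0.        ,  0.        ]), 'xyz': array([0.33332849, 0.10023726, 1.17900383]), 'rotation': array([-0.70395558,  0.70906298, -0.02881218,  0.02908768])}
```

View pics/scene0.png

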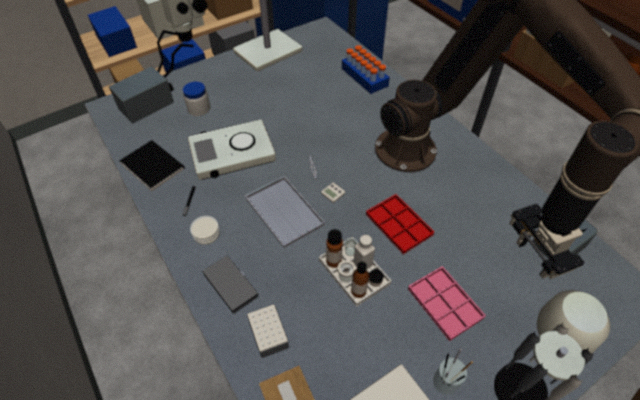

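View pics/top0.png

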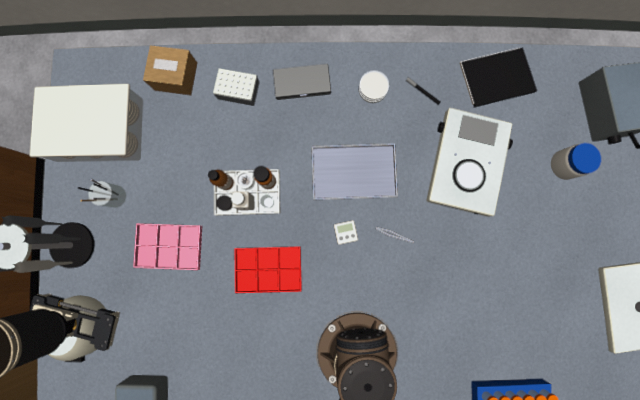

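The scene view shows the white rack at about (355,265), with the tray at (284,210), the light base at (232,148) and the pink and red decoys at (445,300) and (400,222).

In the top view the candidates for the pot are:
- the pot itself, a ring at (246,181) in the back-middle cell
- the low jar (223,204)
- the beaker (267,202)
- the white tub (374,86)

The racks there are white (246,192), pink (168,246) and red (268,270). I choose the white rack and the back-middle ring, and will check them in a close crop.

```bash
cat > h.py <<'E'
import numpy as np, cv2
from scipy.spatial.transform import Rotation as R
from station import r, viewer
def ray(c,uv):
    p=cv2.undistortPoints(np.array(uv,float).reshape(-1,1,2),c["K"],c["distortion"]).reshape(-1,2)
    return R.from_quat(c["rotation"]).apply(np.c_[p,np.ones(len(p))])
def plane(c,uv,z):
    d=ray(c,uv); o=np.array(c["xyz"]); return o+d*((z-o[2])/d[:,2])[:,None]
def proj(c,P):
    m=R.from_quat(c["rotation"]).inv(); P=m.apply(np.atleast_2d(P)-c["xyz"])
    return cv2.projectPoints(P,np.zeros(3),np.zeros(3),c["K"],c["distortion"])[0].reshape(-1,2)
E
python3 - <<'E'
from h import *
im=cv2.imread("pics/top0.png"); c=viewer.calibration("top")
a=cv2.resize(im[160:225,205:290],None,fx=8,fy=8,interpolation=cv2.INTER_CUBIC)
cv2.imwrite("pics/crop0.png",a)
for n,uv,z in(("rack",(246,192),.022),("tray",(354,172),.016),("plate",(468,175),.057),("pot",(246,181),.052)): print(n,plane(c,[uv],z))
d=np.load("pics/top0.npy"); print(d[181,246],d[175,468], c["xyz"][2]-d[175,468])
E
```

```text
rack [[0.47475637 0.32675993 0.022     ]]
tray [[0.53379206 0.00222757 0.016     ]]
plate [[ 0.51621984 -0.32923485  0.057     ]]
pot [[0.5034711  0.32120865 0.052     ]]
1.1304098 1.1292772 0.04972659680335356
```

View pics/crop0.png

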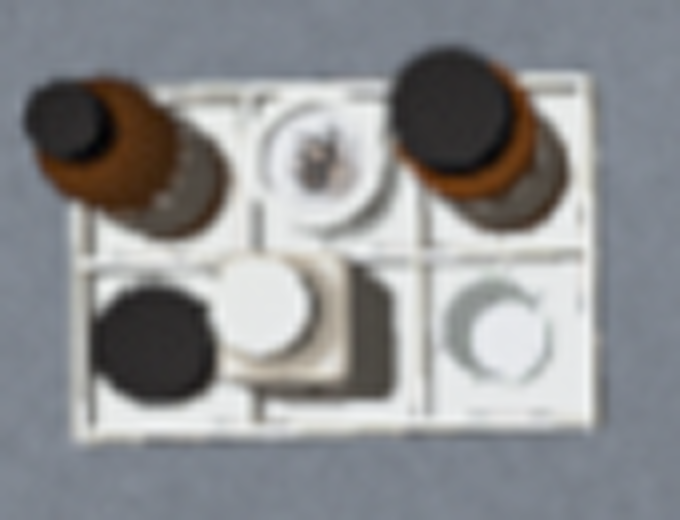

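The crop confirms the choice. The pot, with its window lid and the beetle inside, is at crop (325,165). The narrow bottle is back-left (+y), the wide one back-right, and the square one front-middle. The jar is at (155,340) and the beaker at (510,335). I'll go above the rack for a wrist view.

```bash
python3 -m jog '{"slide":[[0.26,0.17,0],[0.26,0.17,0],[0.26,0.17,0],[0.26,0.17,0],[0.26,0.17,0],[0.26,0.17,0]],"dr":[[0,0,0],[0,0,0],[0,0,0],[0,0,0],[0,0,0],[0,0,0]]}' 100 30
python3 -m jog '{"slide":[[0.26,0.17,0],[0.26,0.17,0],[0.26,0.17,0],[0.26,0.17,0],[0.26,0.17,0],[0.26,0.17,0],[0,0,0],[0,0,0]],"dr":[[0,0,0],[0,0,0],[0,0,0],[0,0,0],[0,0,0],[0,0,0],[0,0,0],[0,0,0]]}'
python3 - <<'E'
from h import *
o=r.get_obs(); c=viewer.calibration("wrist"); im,d=viewer.get_image("wrist"); cv2.imwrite("pics/w1.png",im); np.save("pics/w1.npy",d)
import pickle; pickle.dump((o,c),open("pics/w1.pkl","wb"))
print(o["ee_pos"],R.from_quat(o["eef_rot"]).as_matrix().round(3),c)
E
```

```text
t: 0.6
ee_pos: [0.309, 0.4938, 0.4044]
eef_rot: [0.993, -0.114, -0.0, 0.0]
wrist_force: [0.6, -0.3, -0.1]
width: 0.0876
gripper_force: 0.0
t: 1.27
ee_pos: [0.4637, 0.3319, 0.4042]
eef_rot: [0.993, -0.116, -0.0, 0.0]
wrist_force: [-0.0, 0.1, 0.2]
width: 0.0875
gripper_force: 0.0
[0.46367842 0.33187493 0.40422235] [[ 0.973 -0.231 -0.001]
 [-0.231 -0.973 -0.001]
 [-0.     0.001 -1.   ]] {'K': array([[334.03650599,   0.        , 317.76880629],
       [  0.        , 334.03650599, 196.4459448 ],
       [  0.        ,   0.        ,   1.        ]]), 'distortion': array([-0.03465654,  0.        ,  0.        ,  0.        ,  0.        ]), 'xyz': array([0.5271644 , 0.31618532, 0.38500713]), 'rotation': array([-0.61465131,  0.77886895,  0.09801289, -0.07720365])}
```

View pics/w1.png

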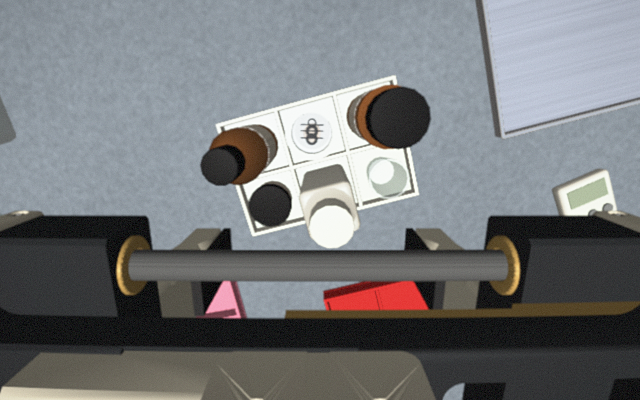

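The wrist view shows the whole rack, with corners near (217,125), (395,77), (417,193) and (254,235). The pot is at (312,132), and the caps are at (222,166) narrow, (393,118) wide and (331,226) square. Next I'll measure everything.

```bash
cat > meas.py <<'E'
from h import *; import pickle
def line_edge(g,a,b,c,z,inw):
    # outer edge: sample profiles across a-b from outside to inside, first bright crossing, then line fit on plane z
    a,b=np.array(a,float),np.array(b,float); t=(b-a)/np.linalg.norm(b-a); n=np.array([-t[1],t[0]])
    if n@(np.array(inw)-a)<0:n=-n
    pts=[]
    for s in np.linspace(.06,.94,60):
        o=a+s*(b-a); k=np.arange(-6,6,.25)
        P=(o+k[:,None]*n).astype(np.float32)
        v=cv2.remap(g,P[:,0][None],P[:,1][None],cv2.INTER_LINEAR)[0].astype(float)
        i=np.argmax(np.diff(v)); 
        j=np.where(v>(v[:6].mean()+235)/2)[0]
        if len(j) and v.max()>200: pts.append(o+k[j[0]]*n)
    W=plane(c,pts,z)[:,:2].astype(np.float32)
    l=cv2.fitLine(W,cv2.DIST_HUBER,0,.001,.001).ravel()
    res=abs((W-l[2:])@[-l[1],l[0]]); print("edge",len(W),"ang",np.degrees(np.arctan2(l[1],l[0])).round(2),"med res mm",(np.median(res)*1e3).round(2))
    return l
def inter(p,q):
    M=np.array([[p[0],-q[0]],[p[1],-q[1]]]); s=np.linalg.solve(M,q[2:]-p[2:]); return p[2:]+s[0]*p[:2]
E
python3 - <<'E'
from meas import *
o,c=pickle.load(open("pics/w1.pkl","rb")); im=cv2.imread("pics/w1.png"); g=im.min(2)
C=[(217,125),(395,77),(417,193),(254,235)]
m=(312,150)
L=[line_edge(g,C[i],C[(i+1)%4],c,.022,m) for i in range(4)]
X=np.array([inter(L[i-1],L[i]) for i in range(4)]); print(X, np.linalg.norm(X-np.roll(X,-1,0),axis=1), "centre",X.mean(0))
ct=viewer.calibration("top"); t=cv2.imread("pics/top0.png"); gt=t.min(2)
P=proj(ct,np.c_[X,[.022]*4]); print("top px",P)
# tray & base from top
print("caps from wrist:")
hs=cv2.cvtColor(im,cv2.COLOR_BGR2HSV)
for n,uv,z,bright,rad in(("narrow",(222,166),.158,0,14),("wide",(393,118),.154,0,22),("square",(331,226),.152,1,16),("pot",(312,132),.056,1,0)):
    print(n,plane(c,[uv],z))
for n,u in (("rackcent",X.mean(0)),):
    pass
d=np.load("pics/w1.npy")
for uv in((222,166),(393,118),(331,226),(312,125)): print(uv, c["xyz"][2]-d[uv[1],uv[0]])
E
```

```text
edge 60 ang -88.74 med res mm 0.08
edge 23 ang 1.35 med res mm 0.1
edge 57 ang -88.9 med res mm 0.72
edge 28 ang 1.3 med res mm 0.12
[[0.5405145  0.42619324]
 [0.54482424 0.23010999]
 [0.41192707 0.22698449]
 [0.40814388 0.42318958]] [0.1961306  0.13293391 0.19624156 0.13240473] centre [0.47635245 0.32661933]
top px [[213.4427712  170.6228572 ]
 [278.2802674  168.59133003]
 [279.21831335 212.70818106]
 [213.69772665 214.42423045]]
caps from wrist:
narrow [[0.50707851 0.38874735 0.158     ]]
wide [[0.51115687 0.26779934 0.154     ]]
square [[0.44513802 0.3258222  0.152     ]]
pot [[0.50946702 0.32624517 0.056     ]]
(222, 166) 0.15711897522076718
(393, 118) 0.16115724950894467
(331, 226) 0.13970528453454129
(312, 125) 0.061831786333171046
```

The rack fits its stated size: 196 x 132.7 mm, centre (0.4764, 0.3266), yaw 1.3°. Now the cap circles, tray and plate.

```bash
cat >> meas.py <<'E'
from scipy.optimize import least_squares
def cap(im,c,uv,z,rad,dark,win=40,half=True):
    """rim of the cap's top: contour points on the side away from the camera's foot, circle of known radius"""
    g=cv2.cvtColor(im,cv2.COLOR_BGR2GRAY); m=(g<55) if dark else (im.min(2)>205)
    w=np.zeros_like(m); u,v=map(int,uv); w[max(0,v-win):v+win,max(0,u-win):u+win]=1
    m=cv2.morphologyEx((m&w).astype(np.uint8),cv2.MORPH_OPEN,np.ones((3,3)))
    n,lab=cv2.connectedComponents(m); m=(lab==lab[v,u]).astype(np.uint8)
    k=max(cv2.findContours(m,cv2.RETR_EXTERNAL,cv2.CHAIN_APPROX_NONE)[0],key=cv2.contourArea).reshape(-1,2)
    W=plane(c,k,z)[:,:2]; p0=plane(c,[uv],z)[0,:2]
    if half:
        out=p0-np.array(c["xyz"])[:2]; W=W[(W-p0)@out>0]
    f=least_squares(lambda x:np.linalg.norm(W-x[:2],axis=1)-x[2],[*p0,rad],loss="soft_l1",f_scale=.001)
    f2=least_squares(lambda x:np.linalg.norm(W-x,axis=1)-rad,p0,loss="soft_l1",f_scale=.001)
    print("free",f.x.round(4),"known r",f2.x.round(4),"rms mm",(1e3*np.sqrt(np.mean(f2.fun**2))).round(2),len(W)); return f2.x
E
python3 - <<'E'
from meas import *
o,c=pickle.load(open("pics/w1.pkl","rb")); im=cv2.imread("pics/w1.png")
print("narrow");cap(im,c,(222,166),.158,.0135,1)
print("wide");cap(im,c,(393,118),.154,.021,1)
print("square");cap(im,c,(331,226),.152,.017,0,24)
print("pot");cap(im,c,(312,117),.056,.0255,0,26,False)
y=np.radians(1.3);Rm=np.array([[np.cos(y),-np.sin(y)],[np.sin(y),np.cos(y)]])
for k in((.032,.064),(.032,-.064),(-.032,0),(.032,0)): print("cell",k,(np.array([.4764,.3266])+Rm@k).round(4))
ct=viewer.calibration("top"); t=cv2.imread("pics/top0.png")
# tray: bluish bright region
b=t.astype(int); roi=np.zeros(t.shape[:2],np.uint8); roi[138:208,300:410]=1
g=cv2.cvtColor(t,cv2.COLOR_BGR2GRAY); m=((g>145)&(roi>0)).astype(np.uint8)
k=max(cv2.findContours(m,0,1)[0],key=cv2.contourArea); rc=cv2.minAreaRect(k); W=plane(ct,cv2.boxPoints(rc),.012)[:,:2]
print("tray",W.round(3).tolist(),W.mean(0),np.linalg.norm(W-np.roll(W,-1,0),axis=1))
# plate: dark ring around
roi[:]=0; roi[150:200,445:492]=1; m=((g<90)&(roi>0)).astype(np.uint8)
k=max(cv2.findContours(m,0,1)[0],key=cv2.contourArea); e=cv2.fitEllipse(k); print(e); p=plane(ct,[e[0]],.057); print("plate",p, e[1][1]/389.9*1.122)
cv2.imwrite("pics/plate0.png",cv2.resize(t[95:225,425:520],None,fx=5,fy=5))
E
```

```text
narrow
free [0.5072 0.3903 0.0126] known r [0.5076 0.3892] rms mm 0.5 57
wide
free [0.5101 0.2635 0.0198] known r [0.5106 0.2649] rms mm 0.71 96
square
free [0.4448 0.3256 0.0165] known r [0.4454 0.3255] rms mm 0.33 63
pot
free [0.5244 0.3223 0.0239] known r [0.5254 0.3219] rms mm 7.84 283
cell (0.032, 0.064) [0.5069 0.3913]
cell (0.032, -0.064) [0.5098 0.2633]
cell (-0.032, 0) [0.4444 0.3259]
cell (0.032, 0) [0.5084 0.3273]
tray [[0.617, 0.132], [0.625, -0.126], [0.458, -0.127], [0.451, 0.127]] [0.53799636 0.00131568] [0.25759396 0.16641585 0.25425712 0.16592869]
((468.65411376953125, 175.06101989746094), (30.883399963378906, 32.19303512573242), 148.9901885986328)
plate [[ 0.51603216 -0.33117912  0.057     ]] 0.09264063967958909
```

The bottles sit within about 2 mm of the cell centres, and the tray centre is about (0.536, 0.001). I'll turn the tool square to the rack and go above the wide bottle.

```bash
cat >> h.py <<'E'
def to(x,y,gz,n=0):
    """shift in tool axes (units of 0.12 m) that brings the grasp point to x,y,gz"""
    o=r.get_obs(); M=R.from_quat(o["eef_rot"]).as_matrix()
    d=M.T@(np.array([x,y,gz+r.pinch_z])-o["ee_pos"])/.12
    print("yaw",np.degrees(np.arctan2(M[1,0],M[0,0])).round(2),"tilt",np.degrees(np.arccos(-M[2,2])).round(2),"grasp",(o["ee_pos"]-[0,0,r.pinch_z]).round(4),"w",round(o["width"],4),"go",d.round(3))
E
python3 -m jog '{"slide":[[0,0,0],[0,0,0],[0,0,0],[0.094,0.143,0],[0.094,0.143,0],[0.094,0.143,0],[0.094,0.143,0],[0,0,0]],"dr":[[0,0,-0.0136],[0,0,-0.0136],[0,0,-0.0136],[0,0,0],[0,0,0],[0,0,0],[0,0,0],[0,0,0]]}' | head -1
python3 -m jog '{"slide":[[0,0,0],[0,0,0],[0,0,0]],"dr":[[0,0,0],[0,0,0],[0,0,0]]}' |head -1
python3 -c "
from h import *
to(.5103,.264,.141)
c=viewer.calibration('wrist');im,d=viewer.get_image('wrist');cv2.imwrite('pics/w2.png',im);pickle=__import__('pickle');pickle.dump((0,c),open('pics/w2.pkl','wb'))
print([ (n,proj(c,[p]).round(0)) for n,p in (('wide',(.5103,.264,.154)),('pot',(.5084,.3273,.056)),('traycorner',(.454,.127,.016)))])"
```

```text
t: 1.98
t: 2.23
yaw 1.6 tilt 0.01 grasp [0.5089 0.2672 0.2453] w 0.0876 go [0.011 0.027 0.869]
[('wide', array([[322., 203.]])), ('pot', array([[258., 177.]])), ('traycorner', array([[437., 221.]]))]
```

View pics/w2.png

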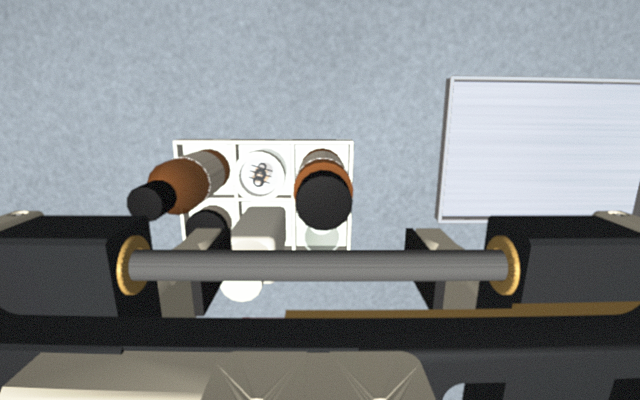

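The wide cap is at (323,200) against (322,203) predicted, and the tray corner is at (438,220) against (437,221), so both are within about 2 mm. I'll descend and grip.

```bash
python3 -m jog '{"slide":[[0.002,0.0045,0.145],[0.002,0.0045,0.145],[0.002,0.0045,0.145],[0.002,0.0045,0.145],[0.002,0.0045,0.145],[0.002,0.0045,0.144],[0,0,0],[0,0,0]],"dr":[[0,0,0],[0,0,0],[0,0,0],[0,0,0],[0,0,0],[0,0,0],[0,0,0],[0,0,0]]}'
python3 -m jog '{"slide":[[0,0,0],[0,0,0],[0,0,0],[0,0,0],[0,0,0],[0,0,0],[0,0,0],[0,0,0]],"dr":[[0,0,0],[0,0,0],[0,0,0],[0,0,0],[0,0,0],[0,0,0],[0,0,0],[0,0,0]]}' 0 25
python3 -m jog '{"slide":[[0,0,0],[0,0,0],[0,0,0]],"dr":[[0,0,0],[0,0,0],[0,0,0]]}'
python3 -c "
from h import *
to(.571,-.074,.141)"
```

```text
t: 2.95
ee_pos: [0.5107, 0.2634, 0.3]
eef_rot: [1.0, 0.014, -0.001, 0.001]
wrist_force: [0.0, 0.2, 0.6]
width: 0.0871
gripper_force: 0.0
t: 3.62
ee_pos: [0.511, 0.263, 0.3005]
eef_rot: [1.0, 0.013, 0.0, -0.0]
wrist_force: [-0.1, 1.0, 0.3]
width: 0.0417
gripper_force: 23.5
t: 3.87
ee_pos: [0.5111, 0.263, 0.3005]
eef_rot: [1.0, 0.013, 0.0, -0.0]
wrist_force: [0.4, 0.5, 1.5]
width: 0.0417
gripper_force: 23.6
yaw 1.52 tilt 0.01 grasp [0.5111 0.263  0.1412] w 0.0417 go [4.25e-01 2.82e+00 2.00e-03]
```

```bash
python3 -m jog '{"slide":[[0,0,-0.06],[0,0,-0.13],[0,0,-0.15],[0,0,-0.15],[0,0,-0.15],[0,0,-0.08],[0,0,0],[0,0,0]],"dr":[[0,0,0],[0,0,0],[0,0,0],[0,0,0],[0,0,0],[0,0,0],[0,0,0],[0,0,0]]}' - 25 | tail -3
python3 -m jog '{"slide":[[0.01,0.06,0],[0.02,0.12,0],[0.03,0.18,0],[0.03,0.22,0],[0.03,0.22,0],[0.03,0.22,0],[0.03,0.22,0],[0.03,0.22,0]],"dr":[[0,0,0],[0,0,0],[0,0,0],[0,0,0],[0,0,0],[0,0,0],[0,0,0],[0,0,0]]}' |tail -2
python3 -m jog '{"slide":[[0.035,0.22,0],[0.035,0.22,0],[0.035,0.22,0],[0.035,0.22,0],[0.03,0.18,0],[0.03,0.12,0],[0.02,0.09,0],[0.01,0.05,0]],"dr":[[0,0,0],[0,0,0],[0,0,0],[0,0,0],[0,0,0],[0,0,0],[0,0,0],[0,0,0]]}' |tail -2
python3 -m jog '{"slide":[[0,0,0],[0,0,0],[0,0,0]],"dr":[[0,0,0],[0,0,0],[0,0,0]]}' |head -1
python3 -c "
from h import *
to(.571,-.074,.140)"
```

```text
wrist_force: [-0.2, 0.8, -2.4]
width: 0.0414
gripper_force: 23.7
width: 0.0415
gripper_force: 23.7
width: 0.0416
gripper_force: 23.8
t: 6.12
yaw 1.55 tilt 0.02 grasp [ 0.5725 -0.0686  0.2274] w 0.0414 go [-0.013  0.045  0.728]
```

```bash
python3 -m jog '{"slide":[[-0.004,0.015,0.1],[-0.004,0.015,0.15],[-0.004,0.015,0.15],[0,0,0.15],[0,0,0.1],[0,0,0.05],[0,0,0.015],[0,0,0]],"dr":[[0,0,0],[0,0,0],[0,0,0],[0,0,0],[0,0,0],[0,0,0],[0,0,0],[0,0,0]]}' - 25
python3 -m jog '{"slide":[[0,0,0.008],[0,0,0.004],[0,0,0],[0,0,0]],"dr":[[0,0,0],[0,0,0],[0,0,0],[0,0,0]]}'
python3 -c "
from h import *
to(.571,-.074,.140)"
```

```text
t: 6.78
ee_pos: [0.5715, -0.074, 0.3011]
eef_rot: [1.0, 0.014, -0.0, 0.0]
wrist_force: [-0.5, -0.2, -1.2]
width: 0.041
gripper_force: 23.8
t: 7.12
ee_pos: [0.5715, -0.0745, 0.3001]
eef_rot: [1.0, 0.013, 0.0, -0.0]
wrist_force: [0.5, -0.1, -1.0]
width: 0.0416
gripper_force: 23.8
yaw 1.52 tilt 0.05 grasp [ 0.5715 -0.0745  0.1408] w 0.0416 go [-0.004 -0.004  0.007]
```

```bash
python3 -m jog '{"slide":[[0,0,0.007],[0,0,0],[0,0,0]],"dr":[[0,0,0],[0,0,0],[0,0,0]]}' - 25 | sed -n '2p;4p'
python3 -m jog '{"slide":[[0,0,0.004],[0,0,0],[0,0,0]],"dr":[[0,0,0],[0,0,0],[0,0,0]]}' | sed -n '2p;4p'
```

```text
ee_pos: [0.5717, -0.0746, 0.2994]
wrist_force: [-0.1, 0.9, 3.2]
ee_pos: [0.5718, -0.0745, 0.2995]
wrist_force: [-1.9, 1.4, 7.9]
```

```bash
python3 -m jog '{"slide":[[0,0,0],[0,0,0],[0,0,0],[0,0,0],[0,0,0],[0,0,0],[0,0,0]],"dr":[[0,0,0],[0,0,0],[0,0,0],[0,0,0],[0,0,0],[0,0,0],[0,0,0]]}' 100 25 | tail -3
python3 -m jog '{"slide":[[0,0,-0.08],[0,0,-0.15],[0,0,-0.2],[0,0,-0.22],[0,0,-0.15],[0,0,-0.1],[0,0,0]],"dr":[[0,0,0],[0,0,0],[0,0,0],[0,0,0],[0,0,0],[0,0,0],[0,0,0]]}'|head -2
python3 -m jog '{"slide":[[-0.033,-0.2,0],[-0.033,-0.3,0],[-0.033,-0.3,0],[-0.033,-0.3,0],[-0.033,-0.3,0],[-0.033,-0.3,0],[-0.033,-0.3,0]],"dr":[[0,0,0],[0,0,0],[0,0,0],[0,0,0],[0,0,0],[0,0,0],[0,0,0]]}'|head -2
python3 -m jog '{"slide":[[-0.033,-0.3,0],[-0.033,-0.3,0],[-0.033,-0.3,0],[-0.033,-0.3,0],[-0.033,-0.3,0],[-0.033,-0.25,0],[-0.01,-0.15,0],[0,0,0]],"dr":[[0,0,0],[0,0,0],[0,0,0],[0,0,0],[0,0,0],[0,0,0],[0,0,0],[0,0,0]]}'|head -2
python3 -m jog '{"slide":[[0,0,0],[0,0,0]],"dr":[[0,0,0],[0,0,0]]}'|head -2
python3 -c "
from meas import *
to(.5073,.3900,.145)
c=viewer.calibration('wrist');im,d=viewer.get_image('wrist');cv2.imwrite('pics/w3.png',im)
print(proj(c,[.5073,.39,.158])); cap(im,c,proj(c,[.5073,.39,.158])[0],.158,.0135,1,30,False)"
```

```text
wrist_force: [0.8, 0.0, 0.4]
width: 0.0823
gripper_force: 0.0
t: 8.78
ee_pos: [0.5719, -0.0746, 0.4103]
t: 9.37
ee_pos: [0.5365, 0.1662, 0.4061]
t: 10.03
ee_pos: [0.5056, 0.3951, 0.4051]
t: 10.2
ee_pos: [0.5063, 0.3912, 0.4059]
yaw 1.51 tilt 0.06 grasp [0.5063 0.3912 0.2466] w 0.0875 go [0.009 0.01  0.846]
[[319.15167794 204.47787518]]
free [0.501  0.3902 0.0161] known r [0.5013 0.3906] rms mm 4.63 234
```

```bash
python3 -m jog '{"slide":[[0.003,0.003,0.1],[0.003,0.003,0.16],[0.003,0.003,0.18],[0,0,0.18],[0,0,0.15],[0,0,0.075],[0,0,0],[0,0,0]],"dr":[[0,0,0],[0,0,0],[0,0,0],[0,0,0],[0,0,0],[0,0,0],[0,0,0],[0,0,0]]}' 100 25 | head -4
python3 -m jog '{"slide":[[0,0,0],[0,0,0],[0,0,0],[0,0,0],[0,0,0],[0,0,0],[0,0,0],[0,0,0]],"dr":[[0,0,0],[0,0,0],[0,0,0],[0,0,0],[0,0,0],[0,0,0],[0,0,0],[0,0,0]]}' 0 25 |tail -3
python3 -m jog '{"slide":[[0,0,0],[0,0,0],[0,0,0]],"dr":[[0,0,0],[0,0,0],[0,0,0]]}' |tail -3
python3 -c "
from h import *
to(.570,.076,.144)"
```

```text
t: 10.92
ee_pos: [0.5077, 0.3903, 0.305]
eef_rot: [1.0, 0.013, 0.0, 0.0]
wrist_force: [1.1, 0.9, 0.2]
wrist_force: [0.0, -0.4, 0.0]
width: 0.0398
gripper_force: 0.0
wrist_force: [0.3, 0.6, 0.1]
width: 0.0266
gripper_force: 25.0
yaw 1.52 tilt 0.0 grasp [0.5074 0.3909 0.1454] w 0.0266 go [0.452 2.637 0.012]
```

```bash
python3 -m jog '{"slide":[[0,0,-0.06],[0,0,-0.13],[0,0,-0.15],[0,0,-0.15],[0,0,-0.15],[0,0,-0.08],[0,0,0],[0,0,0]],"dr":[[0,0,0],[0,0,0],[0,0,0],[0,0,0],[0,0,0],[0,0,0],[0,0,0],[0,0,0]]}' - 25 | tail -3
python3 -m jog '{"slide":[[0.01,0.06,0],[0.02,0.12,0],[0.03,0.18,0],[0.03,0.22,0],[0.03,0.22,0],[0.03,0.22,0],[0.03,0.22,0],[0.03,0.22,0]],"dr":[[0,0,0],[0,0,0],[0,0,0],[0,0,0],[0,0,0],[0,0,0],[0,0,0],[0,0,0]]}' |tail -2
python3 -m jog '{"slide":[[0.035,0.22,0],[0.035,0.22,0],[0.035,0.22,0],[0.035,0.18,0],[0.03,0.14,0],[0.03,0.1,0],[0.03,0.06,0],[0.02,0.04,0]],"dr":[[0,0,0],[0,0,0],[0,0,0],[0,0,0],[0,0,0],[0,0,0],[0,0,0],[0,0,0]]}' |tail -2
python3 -m jog '{"slide":[[0,0,0],[0,0,0],[0,0,0]],"dr":[[0,0,0],[0,0,0],[0,0,0]]}' |head -1
python3 -c "
from h import *
to(.570,.076,.1445)"
```

```text
wrist_force: [0.3, -0.2, -3.0]
width: 0.0262
gripper_force: 25.0
width: 0.027
gripper_force: 25.0
width: 0.0263
gripper_force: 25.0
t: 14.08
yaw 1.56 tilt 0.01 grasp [0.5709 0.0762 0.2318] w 0.0264 go [-0.007  0.001  0.727]
```

```bash
python3 -m jog '{"slide":[[-0.007,0,0.1],[0,0,0.15],[0,0,0.15],[0,0,0.15],[0,0,0.1],[0,0,0.05],[0,0,0.02],[0,0,0]],"dr":[[0,0,0],[0,0,0],[0,0,0],[0,0,0],[0,0,0],[0,0,0],[0,0,0],[0,0,0]]}' - 25 |sed -n '2p;4p'
python3 -m jog '{"slide":[[0,0,0.006],[0,0,0],[0,0,0]],"dr":[[0,0,0],[0,0,0],[0,0,0]]}' | sed -n '2p;4p'
python3 -m jog '{"slide":[[0,0,0.004],[0,0,0],[0,0,0]],"dr":[[0,0,0],[0,0,0],[0,0,0]]}' | sed -n '2p;4p'
```

```text
ee_pos: [0.5702, 0.0761, 0.3048]
wrist_force: [0.6, 0.1, -1.7]
ee_pos: [0.5703, 0.0757, 0.3049]
wrist_force: [-0.1, 0.2, -1.6]
ee_pos: [0.5701, 0.0756, 0.3038]
wrist_force: [0.8, 0.8, -1.8]
```

```bash
python3 -m jog '{"slide":[[0,0,0.006],[0,0,0],[0,0,0]],"dr":[[0,0,0],[0,0,0],[0,0,0]]}' | sed -n '2p;4p'
python3 -m jog '{"slide":[[0,0,0.003],[0,0,0],[0,0,0]],"dr":[[0,0,0],[0,0,0],[0,0,0]]}' | sed -n '2p;4p'
```

```text
ee_pos: [0.5705, 0.0756, 0.3037]
wrist_force: [-1.2, -0.3, 5.7]
ee_pos: [0.5705, 0.0756, 0.3037]
wrist_force: [-1.3, 0.1, 7.3]
```

```bash
python3 -m jog '{"slide":[[0,0,0],[0,0,0],[0,0,0],[0,0,0],[0,0,0],[0,0,0],[0,0,0]],"dr":[[0,0,0],[0,0,0],[0,0,0],[0,0,0],[0,0,0],[0,0,0],[0,0,0]]}' 100 25 | tail -3
python3 -m jog '{"slide":[[0,0,-0.08],[0,0,-0.15],[0,0,-0.2],[0,0,-0.22],[0,0,-0.15],[0,0,-0.1],[0,0,0]],"dr":[[0,0,0],[0,0,0],[0,0,0],[0,0,0],[0,0,0],[0,0,0],[0,0,0]]}'|head -2
python3 -m jog '{"slide":[[-0.1,-0.2,0],[-0.14,-0.3,0],[-0.14,-0.3,0],[-0.14,-0.3,0],[-0.14,-0.3,0],[-0.14,-0.3,0],[-0.14,-0.28,0],[-0.05,-0.13,0]],"dr":[[0,0,0],[0,0,0],[0,0,0],[0,0,0],[0,0,0],[0,0,0],[0,0,0],[0,0,0]]}'|head -2
python3 -m jog '{"slide":[[0,0,0],[0,0,0],[0,0,0]],"dr":[[0,0,0],[0,0,0],[0,0,0]]}'|head -2
python3 -c "
from meas import *
to(.4451,.3256,.140)
c=viewer.calibration('wrist');im,d=viewer.get_image('wrist');cv2.imwrite('pics/w4.png',im)
ct=viewer.calibration('top');im,d=viewer.get_image('top');cv2.imwrite('pics/top4.png',cv2.resize(im[120:230,200:410],None,fx=3.5,fy=3.5))
for p in((.571,-.0745,.153),(.5705,.0756,.157)):print(proj(ct,p))"
```

```text
wrist_force: [0.1, -0.3, 0.1]
width: 0.0675
gripper_force: 0.0
t: 16.92
ee_pos: [0.5707, 0.0756, 0.4146]
t: 17.58
ee_pos: [0.4426, 0.3284, 0.4104]
t: 17.83
ee_pos: [0.4446, 0.3252, 0.4102]
yaw 1.53 tilt 0.05 grasp [0.4446 0.3252 0.2509] w 0.0875 go [ 0.005 -0.003  0.924]
[[386.55026452 149.38412591]]
[[330.59718543 149.53787356]]
```

View pics/top4.png

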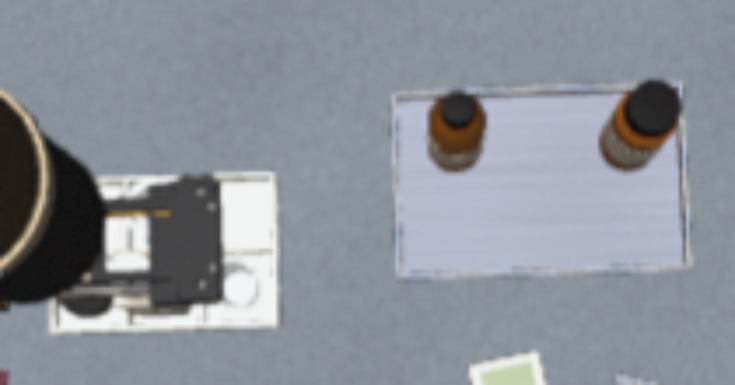

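Both amber bottles stand in the tray, with the narrow cap at crop (459,107) and the wide cap at (652,107). The beaker and pot are undisturbed. Next is the square bottle.

```bash
python3 -m jog '{"slide":[[0.003,-0.003,0.1],[0.002,0,0.18],[0,0,0.2],[0,0,0.2],[0,0,0.16],[0,0,0.08],[0,0,0],[0,0,0]],"dr":[[0,0,0],[0,0,0],[0,0,0],[0,0,0],[0,0,0],[0,0,0],[0,0,0],[0,0,0]]}' 100 25 | head -4
python3 -m jog '{"slide":[[0,0,0],[0,0,0],[0,0,0],[0,0,0],[0,0,0],[0,0,0],[0,0,0],[0,0,0]],"dr":[[0,0,0],[0,0,0],[0,0,0],[0,0,0],[0,0,0],[0,0,0],[0,0,0],[0,0,0]]}' 0 25 |tail -3
python3 -m jog '{"slide":[[0,0,0],[0,0,0],[0,0,0]],"dr":[[0,0,0],[0,0,0],[0,0,0]]}' |tail -3
python3 -c "
from h import *
to(.501,.0,.139)"
```

```text
t: 18.6
ee_pos: [0.4458, 0.3256, 0.3005]
eef_rot: [1.0, 0.013, 0.0, 0.0]
wrist_force: [-0.4, -0.1, 0.5]
wrist_force: [0.5, -0.3, 0.4]
width: 0.04
gripper_force: 0.0
wrist_force: [-0.2, -0.0, 0.3]
width: 0.0332
gripper_force: 24.8
yaw 1.53 tilt 0.0 grasp [0.4452 0.3259 0.1408] w 0.0332 go [0.392 2.728 0.016]
```

```bash
python3 -m jog '{"slide":[[0,0,-0.06],[0,0,-0.13],[0,0,-0.15],[0,0,-0.15],[0,0,-0.15],[0,0,-0.08],[0,0,0],[0,0,0]],"dr":[[0,0,0],[0,0,0],[0,0,0],[0,0,0],[0,0,0],[0,0,0],[0,0,0],[0,0,0]]}' - 25 | tail -3
python3 -m jog '{"slide":[[0.005,0.06,0],[0.01,0.12,0],[0.02,0.18,0],[0.025,0.22,0],[0.025,0.22,0],[0.03,0.22,0],[0.03,0.22,0],[0.03,0.22,0]],"dr":[[0,0,0],[0,0,0],[0,0,0],[0,0,0],[0,0,0],[0,0,0],[0,0,0],[0,0,0]]}' |tail -2
python3 -m jog '{"slide":[[0.03,0.22,0],[0.03,0.22,0],[0.03,0.22,0],[0.03,0.2,0],[0.03,0.16,0],[0.03,0.12,0],[0.03,0.08,0],[0.02,0.05,0]],"dr":[[0,0,0],[0,0,0],[0,0,0],[0,0,0],[0,0,0],[0,0,0],[0,0,0],[0,0,0]]}' |tail -2
python3 -m jog '{"slide":[[0,0,0],[0,0,0],[0,0,0]],"dr":[[0,0,0],[0,0,0],[0,0,0]]}' |head -1
python3 -c "
from h import *
to(.501,.0,.1398)"
```

```text
wrist_force: [-0.6, -0.0, -2.2]
width: 0.0335
gripper_force: 24.9
width: 0.0335
gripper_force: 24.9
width: 0.0332
gripper_force: 24.9
t: 21.77
yaw 1.54 tilt 0.02 grasp [5.024e-01 1.000e-04 2.271e-01] w 0.0335 go [-0.011  0.001  0.727]
```

```bash
python3 -m jog '{"slide":[[-0.007,0,0.1],[0,0,0.15],[0,0,0.15],[0,0,0.15],[0,0,0.1],[0,0,0.05],[0,0,0.02],[0,0,0]],"dr":[[0,0,0],[0,0,0],[0,0,0],[0,0,0],[0,0,0],[0,0,0],[0,0,0],[0,0,0]]}' - 25 |sed -n '2p;4p'
python3 -m jog '{"slide":[[0,0,0.008],[0,0,0],[0,0,0]],"dr":[[0,0,0],[0,0,0],[0,0,0]]}' | sed -n '2p;4p'
python3 -m jog '{"slide":[[0,0,0.005],[0,0,0],[0,0,0]],"dr":[[0,0,0],[0,0,0],[0,0,0]]}' | sed -n '2p;4p'
```

```text
ee_pos: [0.5018, 0.0002, 0.3001]
wrist_force: [-0.4, 0.5, -1.4]
ee_pos: [0.5019, -0.0002, 0.2999]
wrist_force: [0.0, -0.2, -1.1]
ee_pos: [0.502, -0.0003, 0.2991]
wrist_force: [0.6, 1.2, 1.1]
```

```bash
python3 -m jog '{"slide":[[0,0,0.002],[0,0,0],[0,0,0],[0,0,0],[0,0,0],[0,0,0],[0,0,0],[0,0,0]],"dr":[[0,0,0],[0,0,0],[0,0,0],[0,0,0],[0,0,0],[0,0,0],[0,0,0],[0,0,0]]}' 100 25 | tail -3
python3 -m jog '{"slide":[[0,0,-0.08],[0,0,-0.15],[0,0,-0.2],[0,0,-0.22],[0,0,-0.15],[0,0,-0.1],[0,0,0]],"dr":[[0,0,0],[0,0,0],[0,0,0],[0,0,0],[0,0,0],[0,0,0],[0,0,0]]}'|head -2
python3 -m jog '{"slide":[[0.013,-0.2,0],[0.013,-0.3,0],[0.013,-0.3,0],[0.013,-0.3,0],[0.013,-0.3,0],[0.013,-0.3,0],[0.013,-0.3,0],[0.013,-0.3,0]],"dr":[[0,0,0],[0,0,0],[0,0,0],[0,0,0],[0,0,0],[0,0,0],[0,0,0],[0,0,0]]}'|head -2
python3 -m jog '{"slide":[[0.013,-0.28,0],[0.01,-0.15,0],[0,0,0],[0,0,0],[0,0,0],[0,0,0]],"dr":[[0,0,0],[0,0,0],[0,0,0],[0,0,0],[0,0,0],[0,0,0]]}'|head -2
python3 -c "
from meas import *
to(.5090,.3267,.049)
c=viewer.calibration('wrist');im,d=viewer.get_image('wrist');cv2.imwrite('pics/w5.png',im);pickle.dump((0,c),open('pics/w5.pkl','wb'))
print(proj(c,[.509,.3267,.056]))
top,d=viewer.get_image('top');cv2.imwrite('pics/top5.png',top)
t=cv2.resize(top[120:230,300:410],None,fx=3.6,fy=3.6); print(t.shape)
cv2.imwrite('pics/both5.png',np.hstack([t,im[0:396,200:440][:396]]))"
```

```text
wrist_force: [-0.4, 0.2, 0.4]
width: 0.0812
gripper_force: 0.0
t: 24.18
ee_pos: [0.5023, -0.0003, 0.4102]
t: 24.85
ee_pos: [0.5063, 0.2776, 0.4063]
t: 25.35
ee_pos: [0.5082, 0.3265, 0.4064]
yaw 1.47 tilt 0.02 grasp [0.5082 0.3265 0.2471] w 0.0876 go [ 0.007 -0.002  1.651]
[[317.57584374 177.26890662]]
(396, 396, 3)
```

View pics/both5.png

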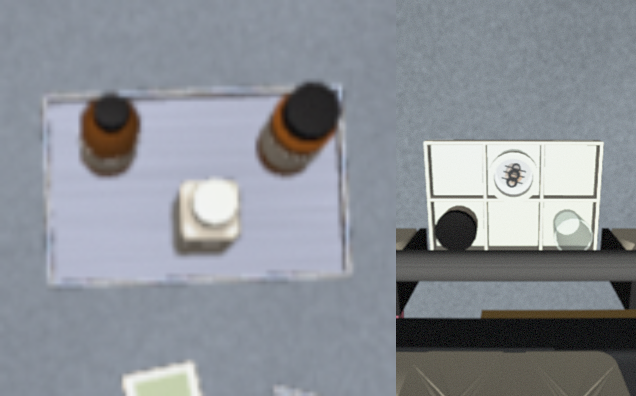

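All three bottles stand upright in the tray. The pot lid is at wrist pixel (318,174), about 3 mm further in x than assumed, so I'll grip at x≈0.511.

```bash
python3 -m jog '{"slide":[[0.008,0,0.12],[0.008,0,0.24],[0.008,0,0.3],[0,0,0.3],[0,0,0.25],[0,0,0.15],[0,0,0.1],[0,0,0.05]],"dr":[[0,0,0],[0,0,0],[0,0,0],[0,0,0],[0,0,0],[0,0,0],[0,0,0],[0,0,0]]}' 100 20 | sed -n '2p;4p'
python3 -m jog '{"slide":[[0,0,0.08],[0,0,0.06],[0,0,0],[0,0,0]],"dr":[[0,0,0],[0,0,0],[0,0,0],[0,0,0]]}' | sed -n '2p;4p'
python3 -m jog '{"slide":[[0,0,0],[0,0,0],[0,0,0],[0,0,0],[0,0,0],[0,0,0],[0,0,0],[0,0,0]],"dr":[[0,0,0],[0,0,0],[0,0,0],[0,0,0],[0,0,0],[0,0,0],[0,0,0],[0,0,0]]}' 0 20 |tail -3
python3 -m jog '{"slide":[[0,0,0],[0,0,0],[0,0,0]],"dr":[[0,0,0],[0,0,0],[0,0,0]]}' |tail -3
python3 -c "
from h import *
to(.5165,-.3312,.102)"
```

```text
ee_pos: [0.5109, 0.3265, 0.2233]
wrist_force: [-0.6, -0.3, 0.4]
ee_pos: [0.5112, 0.3276, 0.2086]
wrist_force: [0.0, -0.2, 0.0]
wrist_force: [0.3, 0.3, 2.0]
width: 0.0503
gripper_force: 20.0
wrist_force: [-1.8, -0.2, 2.3]
width: 0.0507
gripper_force: 20.0
yaw 1.52 tilt 0.01 grasp [0.5111 0.3277 0.0492] w 0.0507 go [-0.101  5.49  -0.441]
```

```bash
python3 -m jog '{"slide":[[0,0,-0.06],[0,0,-0.15],[0,0,-0.25],[0,0,-0.3],[0,0,-0.3],[0,0,-0.3],[0,0,-0.2],[0,0,-0.1]],"dr":[[0,0,0],[0,0,0],[0,0,0],[0,0,0],[0,0,0],[0,0,0],[0,0,0],[0,0,0]]}' - 20 | tail -5
python3 -m jog '{"slide":[[0,0.08,0],[0,0.15,0],[-0.005,0.22,0],[-0.005,0.26,0],[-0.005,0.26,0],[-0.005,0.26,0],[-0.005,0.26,0],[-0.005,0.26,0]],"dr":[[0,0,0],[0,0,0],[0,0,0],[0,0,0],[0,0,0],[0,0,0],[0,0,0],[0,0,0]]}' |tail -2
python3 -m jog '{"slide":[[-0.005,0.26,0],[-0.005,0.26,0],[-0.005,0.26,0],[-0.005,0.26,0],[-0.005,0.26,0],[-0.005,0.26,0],[-0.005,0.26,0],[-0.005,0.26,0]],"dr":[[0,0,0],[0,0,0],[0,0,0],[0,0,0],[0,0,0],[0,0,0],[0,0,0],[0,0,0]]}' |tail -2
python3 -m jog '{"slide":[[-0.005,0.26,0],[-0.005,0.26,0],[-0.005,0.26,0],[-0.005,0.26,0],[-0.005,0.24,0],[-0.005,0.18,0],[-0.005,0.1,0],[0,0,0]],"dr":[[0,0,0],[0,0,0],[0,0,0],[0,0,0],[0,0,0],[0,0,0],[0,0,0],[0,0,0]]}' |tail -2
python3 -m jog '{"slide":[[0,0,0],[0,0,0],[0,0,0]],"dr":[[0,0,0],[0,0,0],[0,0,0]]}' |head -1
python3 -c "
from meas import *
to(.5165,-.3312,.103)
c=viewer.calibration('wrist');im,d=viewer.get_image('wrist');cv2.imwrite('pics/w6.png',im);pickle.dump((0,c),open('pics/w6.pkl','wb'))
print(proj(c,[.5165,-.3312,.057]))"
```

```text
ee_pos: [0.5114, 0.3277, 0.4124]
eef_rot: [1.0, 0.013, 0.002, -0.002]
wrist_force: [0.7, 1.2, -0.6]
width: 0.0505
gripper_force: 20.0
width: 0.0506
gripper_force: 20.0
width: 0.0503
gripper_force: 20.0
width: 0.0506
gripper_force: 20.0
t: 30.28
yaw 1.57 tilt 0.02 grasp [ 0.5155 -0.3184  0.2481] w 0.0508 go [0.006 0.107 1.21 ]
[[330.60864831 177.36780991]]
```

View pics/w6.png

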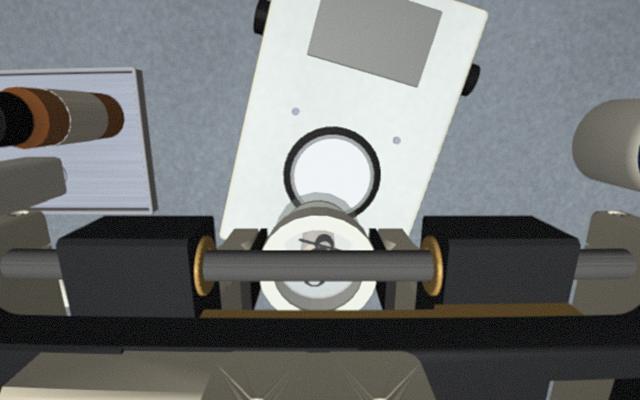

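The plate ring spans columns 284–380 with its top at row 127. That puts its centre at (332,175), so the plate is at about (0.518, -0.332) and agrees with the top view within 2–3 mm. I'll lower the pot.

```bash
python3 -m jog '{"slide":[[0.009,0.057,0.08],[0.009,0.057,0.16],[0,0,0.2],[0,0,0.2],[0,0,0.18],[0,0,0.12],[0,0,0.1],[0,0,0.06]],"dr":[[0,0,0],[0,0,0],[0,0,0],[0,0,0],[0,0,0],[0,0,0],[0,0,0],[0,0,0]]}' - 20 | sed -n '2p;4p'
python3 -m jog '{"slide":[[0,0,0.04],[0,0,0.03],[0,0,0.03],[0,0,0],[0,0,0],[0,0,0]],"dr":[[0,0,0],[0,0,0],[0,0,0],[0,0,0],[0,0,0],[0,0,0]]}' | sed -n '2p;4p'
python3 -c "
from h import *
to(.518,-.332,.1022)"
```

```text
ee_pos: [0.5178, -0.3324, 0.2732]
wrist_force: [0.9, 0.0, -1.8]
ee_pos: [0.5184, -0.3329, 0.2642]
wrist_force: [0.5, 0.5, -1.5]
yaw 1.53 tilt 0.06 grasp [ 0.5184 -0.3329  0.1049] w 0.0506 go [-0.003 -0.008  0.022]
```

```bash
python3 -m jog '{"slide":[[0,-0.004,0.015],[0,0,0],[0,0,0]],"dr":[[0,0,0],[0,0,0],[0,0,0]]}' - 20 | sed -n '2p;4p'
python3 -m jog '{"slide":[[0,0,0.006],[0,0,0],[0,0,0]],"dr":[[0,0,0],[0,0,0],[0,0,0]]}' | sed -n '2p;4p'
python3 -m jog '{"slide":[[0,0,0.003],[0,0,0],[0,0,0]],"dr":[[0,0,0],[0,0,0],[0,0,0]]}' | sed -n '2p;4p'
```

```text
ee_pos: [0.5182, -0.3324, 0.2619]
wrist_force: [-0.0, -0.1, -0.6]
ee_pos: [0.5182, -0.3324, 0.2615]
wrist_force: [-0.4, 1.8, 3.7]
ee_pos: [0.5182, -0.3324, 0.2615]
wrist_force: [-0.5, 3.1, 7.1]
```

```bash
python3 -m jog '{"slide":[[0,0,0],[0,0,0],[0,0,0],[0,0,0],[0,0,0],[0,0,0],[0,0,0],[0,0,0]],"dr":[[0,0,0],[0,0,0],[0,0,0],[0,0,0],[0,0,0],[0,0,0],[0,0,0],[0,0,0]]}' 100 25 |tail -2
python3 -m jog '{"slide":[[0,0,-0.06],[0,0,-0.15],[0,0,-0.25],[0,0,-0.25],[0,0,-0.25],[0,0,-0.2],[0,0,-0.08],[0,0,0]],"dr":[[0,0,0],[0,0,0],[0,0,0],[0,0,0],[0,0,0],[0,0,0],[0,0,0],[0,0,0]]}' |head -2
python3 -c "
from meas import *
to(.502,-.0003,.1398)
c=viewer.calibration('wrist');im,d=viewer.get_image('wrist');cv2.imwrite('pics/w7.png',cv2.resize(im[90:260,200:440],None,fx=3,fy=3))
print((proj(c,[.518,-.332,.057])-[200,90])*3,(proj(c,[.5182,-.3324,.109])-[200,90])*3)"
```

```text
width: 0.0871
gripper_force: 0.0
t: 33.58
ee_pos: [0.5185, -0.3326, 0.4133]
yaw 1.54 tilt 0.33 grasp [ 0.5185 -0.3326  0.254 ] w 0.0879 go [-0.068 -2.774  0.945]
[[349.19130254 267.85658034]] [[350.11342532 301.35560207]]
```

View pics/w7.png

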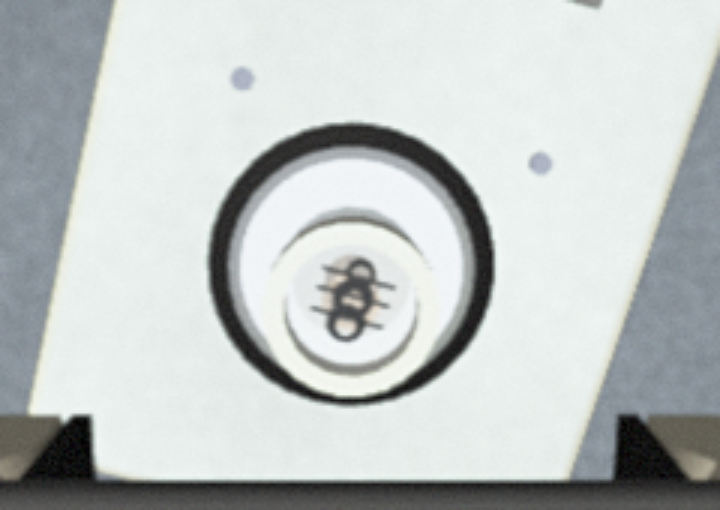

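The pot stands on the plate. The lid centre is at crop (352,310) against (350,301) expected for a perfect centre, about 3 mm off. Now the square bottle goes back.

```bash
python3 -m jog '{"slide":[[-0.005,-0.15,0],[-0.008,-0.3,0],[-0.008,-0.3,0],[-0.008,-0.3,0],[-0.008,-0.3,0],[-0.008,-0.3,0],[-0.008,-0.3,0],[-0.008,-0.3,0]],"dr":[[0,0,0],[0,0,0],[0,0,0],[0,0,0],[0,0,0],[0,0,0],[0,0,0],[0,0,0]]}' 100 25|head -2
python3 -m jog '{"slide":[[-0.007,-0.27,0],[0,-0.17,0],[0,-0.06,0],[0,0,0],[0,0,0],[0,0,0],[0,0,0]],"dr":[[0,0,0],[0,0,0],[0,0,0],[0,0,0],[0,0,0],[0,0,0],[0,0,0]]}'|head -2
python3 -c "
from meas import *
to(.502,-.0003,.1398)
im,d=viewer.get_image('wrist');cv2.imwrite('pics/w8.png',im);c=viewer.calibration('wrist')
p=proj(c,[.502,-.0003,.151])[0];print(p);cap(im,c,p,.151,.017,0,22,False)"
```

```text
t: 34.3
ee_pos: [0.5028, -0.0611, 0.4081]
t: 34.88
ee_pos: [0.5012, -0.0037, 0.4091]
yaw 1.44 tilt 0.05 grasp [ 0.5012 -0.0037  0.2498] w 0.0876 go [ 0.008 -0.028  0.916]
[313.06541766 200.94487172]
free [ 5.015e-01 -1.000e-04  1.600e-02] known r [ 0.5014 -0.    ] rms mm 1.06 126
```

Position confirmed, so I'll grip it.

```bash
python3 -m jog '{"slide":[[0.003,-0.014,0.1],[0.003,-0.014,0.18],[0,0,0.2],[0,0,0.2],[0,0,0.156],[0,0,0.08],[0,0,0],[0,0,0]],"dr":[[0,0,0],[0,0,0],[0,0,0],[0,0,0],[0,0,0],[0,0,0],[0,0,0],[0,0,0]]}' 100 25 | head -4
python3 -m jog '{"slide":[[0,0,0],[0,0,0],[0,0,0],[0,0,0],[0,0,0],[0,0,0],[0,0,0],[0,0,0]],"dr":[[0,0,0],[0,0,0],[0,0,0],[0,0,0],[0,0,0],[0,0,0],[0,0,0],[0,0,0]]}' 0 25 |tail -3
python3 -m jog '{"slide":[[0,0,0],[0,0,0],[0,0,0]],"dr":[[0,0,0],[0,0,0],[0,0,0]]}' |tail -3
python3 -m jog '{"slide":[[0,0,-0.06],[0,0,-0.13],[0,0,-0.15],[0,0,-0.15],[0,0,-0.15],[0,0,-0.08],[0,0,0],[0,0,0]],"dr":[[0,0,0],[0,0,0],[0,0,0],[0,0,0],[0,0,0],[0,0,0],[0,0,0],[0,0,0]]}' - 25 | tail -3
python3 -c "
from h import *
to(.4450,.3258,.1408)"
```

```text
t: 35.6
ee_pos: [0.5022, 0.0003, 0.2998]
eef_rot: [1.0, 0.013, -0.0, 0.0]
wrist_force: [0.3, 0.4, 0.8]
wrist_force: [-1.1, -0.5, -0.1]
width: 0.0399
gripper_force: 0.0
wrist_force: [-0.1, -0.7, 1.2]
width: 0.0331
gripper_force: 25.0
wrist_force: [0.1, 0.9, -2.4]
width: 0.0334
gripper_force: 25.0
yaw 1.51 tilt 0.04 grasp [0.5016 0.0007 0.2265] w 0.0334 go [-0.401 -2.72   0.716]
```

```bash
python3 -m jog '{"slide":[[-0.005,-0.06,0],[-0.01,-0.12,0],[-0.02,-0.18,0],[-0.025,-0.22,0],[-0.025,-0.22,0],[-0.03,-0.22,0],[-0.03,-0.22,0],[-0.03,-0.22,0]],"dr":[[0,0,0],[0,0,0],[0,0,0],[0,0,0],[0,0,0],[0,0,0],[0,0,0],[0,0,0]]}' - 25|tail -2
python3 -m jog '{"slide":[[-0.03,-0.22,0],[-0.03,-0.22,0],[-0.03,-0.22,0],[-0.03,-0.2,0],[-0.03,-0.16,0],[-0.03,-0.12,0],[-0.03,-0.08,0],[-0.02,-0.04,0]],"dr":[[0,0,0],[0,0,0],[0,0,0],[0,0,0],[0,0,0],[0,0,0],[0,0,0],[0,0,0]]}' |tail -2
python3 -m jog '{"slide":[[0,0,0],[0,0,0],[0,0,0],[0,0,0]],"dr":[[0,0,0],[0,0,0],[0,0,0],[0,0,0]]}' |head -1
python3 -c "
from h import *
to(.4450,.3258,.1408)"
```

```text
width: 0.0335
gripper_force: 25.0
width: 0.0334
gripper_force: 25.0
t: 38.85
yaw 1.47 tilt 0.01 grasp [0.4448 0.3248 0.2268] w 0.0337 go [ 0.002 -0.008  0.717]
```

```bash
python3 -m jog '{"slide":[[0.002,-0.008,0.1],[0,0,0.15],[0,0,0.15],[0,0,0.14],[0,0,0.09],[0,0,0.05],[0,0,0.02],[0,0,0]],"dr":[[0,0,0],[0,0,0],[0,0,0],[0,0,0],[0,0,0],[0,0,0],[0,0,0],[0,0,0]]}' - 25 |sed -n '2p;4p'
python3 -m jog '{"slide":[[0,0,0.006],[0,0,0],[0,0,0]],"dr":[[0,0,0],[0,0,0],[0,0,0]]}' | sed -n '2p;4p'
python3 -m jog '{"slide":[[0,0,0.004],[0,0,0],[0,0,0]],"dr":[[0,0,0],[0,0,0],[0,0,0]]}' | sed -n '2p;4p'
```

```text
ee_pos: [0.4451, 0.3266, 0.302]
wrist_force: [1.2, 0.2, -1.7]
ee_pos: [0.445, 0.3268, 0.302]
wrist_force: [-0.8, 0.9, -1.1]
ee_pos: [0.4448, 0.3267, 0.3009]
wrist_force: [-0.2, 0.3, -3.5]
```

```bash
python3 -m jog '{"slide":[[0,0,0.004],[0,0,0],[0,0,0]],"dr":[[0,0,0],[0,0,0],[0,0,0]]}' | sed -n '2p;4p'
python3 -m jog '{"slide":[[0,0,0.004],[0,0,0],[0,0,0]],"dr":[[0,0,0],[0,0,0],[0,0,0]]}' | sed -n '2p;4p'
```

```text
ee_pos: [0.445, 0.3267, 0.3005]
wrist_force: [0.5, -0.2, 0.6]
ee_pos: [0.4451, 0.3268, 0.3005]
wrist_force: [-1.5, -0.6, 4.7]
```

```bash
python3 -m jog '{"slide":[[0,0,0],[0,0,0],[0,0,0],[0,0,0],[0,0,0],[0,0,0],[0,0,0],[0,0,0]],"dr":[[0,0,0],[0,0,0],[0,0,0],[0,0,0],[0,0,0],[0,0,0],[0,0,0],[0,0,0]]}' 100 25 | tail -3
python3 -m jog '{"slide":[[0,0,-0.08],[0,0,-0.15],[0,0,-0.2],[0,0,-0.22],[0,0,-0.15],[0,0,-0.12],[0,0,0]],"dr":[[0,0,0],[0,0,0],[0,0,0],[0,0,0],[0,0,0],[0,0,0],[0,0,0]]}'|head -2
python3 -m jog '{"slide":[[0.1,0.2,0],[0.14,0.3,0],[0.14,0.3,0],[0.14,0.3,0],[0.14,0.3,0],[0.14,0.3,0],[0.14,0.28,0],[0.05,0.14,0]],"dr":[[0,0,0],[0,0,0],[0,0,0],[0,0,0],[0,0,0],[0,0,0],[0,0,0],[0,0,0]]}'|head -2
python3 -m jog '{"slide":[[0,0,0],[0,0,0],[0,0,0],[0,0,0]],"dr":[[0,0,0],[0,0,0],[0,0,0],[0,0,0]]}'|head -2
python3 -c "
from meas import *
to(.5704,.0756,.1447)
im,d=viewer.get_image('wrist');cv2.imwrite('pics/w9.png',im);c=viewer.calibration('wrist')
p=proj(c,[.5704,.0756,.157])[0];print(p);cap(im,c,p,.157,.0135,1,22,False)"
```

```text
wrist_force: [0.5, 0.3, 0.5]
width: 0.0813
gripper_force: 0.0
t: 41.77
ee_pos: [0.4454, 0.327, 0.4146]
t: 42.43
ee_pos: [0.5716, 0.0723, 0.4102]
t: 42.77
ee_pos: [0.5701, 0.0762, 0.4103]
yaw 1.57 tilt 0.01 grasp [0.5701 0.0762 0.251 ] w 0.0876 go [0.003 0.005 0.886]
[318.77822883 203.5544688 ]
free [0.5709 0.0754 0.0122] known r [0.5716 0.0757] rms mm 4.12 158
```

```bash
python3 -m jog '{"slide":[[0.003,0.004,0.1],[0,0,0.18],[0,0,0.2],[0,0,0.18],[0,0,0.14],[0,0,0.086],[0,0,0],[0,0,0]],"dr":[[0,0,0],[0,0,0],[0,0,0],[0,0,0],[0,0,0],[0,0,0],[0,0,0],[0,0,0]]}' 100 25 | head -4
python3 -m jog '{"slide":[[0,0,0],[0,0,0],[0,0,0],[0,0,0],[0,0,0],[0,0,0],[0,0,0],[0,0,0]],"dr":[[0,0,0],[0,0,0],[0,0,0],[0,0,0],[0,0,0],[0,0,0],[0,0,0],[0,0,0]]}' 0 25 |tail -3
python3 -m jog '{"slide":[[0,0,0],[0,0,0],[0,0,0]],"dr":[[0,0,0],[0,0,0],[0,0,0]]}' |tail -3
python3 -m jog '{"slide":[[0,0,-0.06],[0,0,-0.13],[0,0,-0.15],[0,0,-0.15],[0,0,-0.15],[0,0,-0.08],[0,0,0],[0,0,0]],"dr":[[0,0,0],[0,0,0],[0,0,0],[0,0,0],[0,0,0],[0,0,0],[0,0,0],[0,0,0]]}' - 25 | tail -3
python3 -c "
from h import *
to(.5075,.3908,.1454)"
```

```text
t: 43.48
ee_pos: [0.5708, 0.0756, 0.3041]
eef_rot: [1.0, 0.014, -0.0, 0.0]
wrist_force: [0.6, 0.2, 1.2]
wrist_force: [0.6, 0.3, -0.7]
width: 0.0397
gripper_force: 0.0
wrist_force: [0.5, 0.4, -0.7]
width: 0.0265
gripper_force: 25.0
wrist_force: [0.7, -0.6, -2.3]
width: 0.0264
gripper_force: 25.0
yaw 1.51 tilt 0.03 grasp [0.5705 0.075  0.2309] w 0.0264 go [-0.456 -2.644  0.714]
```

```bash
python3 -m jog '{"slide":[[-0.01,-0.06,0],[-0.02,-0.12,0],[-0.03,-0.18,0],[-0.03,-0.22,0],[-0.03,-0.22,0],[-0.03,-0.22,0],[-0.03,-0.22,0],[-0.03,-0.22,0]],"dr":[[0,0,0],[0,0,0],[0,0,0],[0,0,0],[0,0,0],[0,0,0],[0,0,0],[0,0,0]]}' - 25|tail -2
python3 -m jog '{"slide":[[-0.035,-0.22,0],[-0.035,-0.22,0],[-0.035,-0.22,0],[-0.035,-0.18,0],[-0.03,-0.14,0],[-0.03,-0.1,0],[-0.03,-0.06,0],[-0.02,-0.044,0]],"dr":[[0,0,0],[0,0,0],[0,0,0],[0,0,0],[0,0,0],[0,0,0],[0,0,0],[0,0,0]]}' |tail -2
python3 -m jog '{"slide":[[0,0,0],[0,0,0],[0,0,0],[0,0,0]],"dr":[[0,0,0],[0,0,0],[0,0,0],[0,0,0]]}' |head -1
python3 -c "
from h import *
to(.5075,.3908,.1454)"
```

```text
width: 0.0262
gripper_force: 25.0
width: 0.0264
gripper_force: 25.0
t: 46.73
yaw 1.47 tilt 0.02 grasp [0.5074 0.3899 0.2312] w 0.0267 go [ 0.001 -0.007  0.715]
```

```bash
python3 -m jog '{"slide":[[0.001,-0.006,0.1],[0,0,0.15],[0,0,0.15],[0,0,0.14],[0,0,0.09],[0,0,0.05],[0,0,0.02],[0,0,0]],"dr":[[0,0,0],[0,0,0],[0,0,0],[0,0,0],[0,0,0],[0,0,0],[0,0,0],[0,0,0]]}' - 25 |sed -n '2p;4p'
python3 -m jog '{"slide":[[0,0,0.006],[0,0,0],[0,0,0]],"dr":[[0,0,0],[0,0,0],[0,0,0]]}' | sed -n '2p;4p'
python3 -m jog '{"slide":[[0,0,0.006],[0,0,0],[0,0,0]],"dr":[[0,0,0],[0,0,0],[0,0,0]]}' | sed -n '2p;4p'
python3 -m jog '{"slide":[[0,0,0.004],[0,0,0],[0,0,0]],"dr":[[0,0,0],[0,0,0],[0,0,0]]}' | sed -n '2p;4p'
```

```text
ee_pos: [0.5074, 0.3914, 0.306]
wrist_force: [-0.1, 0.2, -1.5]
ee_pos: [0.5074, 0.3916, 0.3064]
wrist_force: [-0.2, 0.3, -2.3]
ee_pos: [0.5072, 0.3914, 0.305]
wrist_force: [0.3, -0.0, -2.3]
ee_pos: [0.5074, 0.3916, 0.3048]
wrist_force: [-0.6, -0.3, 1.1]
```

```bash
python3 -m jog '{"slide":[[0,0,0.003],[0,0,0],[0,0,0]],"dr":[[0,0,0],[0,0,0],[0,0,0]]}' | sed -n '2p;4p'
python3 -m jog '{"slide":[[0,0,0],[0,0,0],[0,0,0],[0,0,0],[0,0,0],[0,0,0],[0,0,0],[0,0,0]],"dr":[[0,0,0],[0,0,0],[0,0,0],[0,0,0],[0,0,0],[0,0,0],[0,0,0],[0,0,0]]}' 100 25 | tail -3
python3 -m jog '{"slide":[[0,0,-0.08],[0,0,-0.15],[0,0,-0.2],[0,0,-0.22],[0,0,-0.15],[0,0,-0.1],[0,0,0]],"dr":[[0,0,0],[0,0,0],[0,0,0],[0,0,0],[0,0,0],[0,0,0],[0,0,0]]}'|head -2
python3 -m jog '{"slide":[[0.033,0.2,0],[0.033,0.3,0],[0.033,0.3,0],[0.033,0.3,0],[0.033,0.3,0],[0.033,0.3,0],[0.033,0.3,0]],"dr":[[0,0,0],[0,0,0],[0,0,0],[0,0,0],[0,0,0],[0,0,0],[0,0,0]]}'|head -2
python3 -m jog '{"slide":[[0.033,0.3,0],[0.033,0.3,0],[0.033,0.3,0],[0.033,0.3,0],[0.033,0.3,0],[0.033,0.25,0],[0.01,0.15,0],[0,0,0]],"dr":[[0,0,0],[0,0,0],[0,0,0],[0,0,0],[0,0,0],[0,0,0],[0,0,0],[0,0,0]]}'|head -2
python3 -m jog '{"slide":[[0,0,0],[0,0,0],[0,0,0]],"dr":[[0,0,0],[0,0,0],[0,0,0]]}'|head -2
python3 -c "
from meas import *
to(.5717,-.0745,.1405)
im,d=viewer.get_image('wrist');cv2.imwrite('pics/w10.png',im);c=viewer.calibration('wrist')
p=proj(c,[.5717,-.0745,.153])[0];print(p);cap(im,c,p,.153,.021,1,30,False)"
```

```text
ee_pos: [0.5074, 0.3916, 0.3047]
wrist_force: [-0.4, -0.2, 4.9]
wrist_force: [-0.2, 0.1, 0.5]
width: 0.0741
gripper_force: 0.0
t: 49.65
ee_pos: [0.5076, 0.3917, 0.4158]
t: 50.23
ee_pos: [0.5409, 0.1505, 0.4111]
t: 50.9
ee_pos: [0.5721, -0.0781, 0.4107]
t: 51.15
ee_pos: [0.5722, -0.0743, 0.4116]
yaw 1.56 tilt 0.03 grasp [ 0.5722 -0.0743  0.2523] w 0.0875 go [-0.004  0.002  0.932]
[318.17753406 202.61265466]
free [ 0.5733 -0.0741  0.0208] known r [ 0.5733 -0.0741] rms mm 0.89 158
```

```bash
python3 -m jog '{"slide":[[-0.002,0.001,0.1],[0,0,0.18],[0,0,0.2],[0,0,0.2],[0,0,0.16],[0,0,0.09],[0,0,0],[0,0,0]],"dr":[[0,0,0],[0,0,0],[0,0,0],[0,0,0],[0,0,0],[0,0,0],[0,0,0],[0,0,0]]}' 100 25 | head -4
python3 -m jog '{"slide":[[0,0,0],[0,0,0],[0,0,0],[0,0,0],[0,0,0],[0,0,0],[0,0,0],[0,0,0]],"dr":[[0,0,0],[0,0,0],[0,0,0],[0,0,0],[0,0,0],[0,0,0],[0,0,0],[0,0,0]]}' 0 25 |tail -3
python3 -m jog '{"slide":[[0,0,0],[0,0,0],[0,0,0]],"dr":[[0,0,0],[0,0,0],[0,0,0]]}' |tail -3
python3 -m jog '{"slide":[[0,0,-0.06],[0,0,-0.13],[0,0,-0.15],[0,0,-0.15],[0,0,-0.15],[0,0,-0.08],[0,0,0],[0,0,0]],"dr":[[0,0,0],[0,0,0],[0,0,0],[0,0,0],[0,0,0],[0,0,0],[0,0,0],[0,0,0]]}' - 25 | tail -3
python3 -c "
from h import *
to(.5105,.2632,.1412)"
```

```text
t: 51.87
ee_pos: [0.5724, -0.0746, 0.3006]
eef_rot: [1.0, 0.014, -0.0, 0.0]
wrist_force: [-0.5, 1.1, 0.4]
wrist_force: [-0.7, 1.5, 0.9]
width: 0.0414
gripper_force: 25.0
wrist_force: [-0.4, 0.3, 0.4]
width: 0.0417
gripper_force: 25.0
wrist_force: [-0.7, -0.2, -2.2]
width: 0.0417
gripper_force: 25.0
yaw 1.51 tilt 0.03 grasp [ 0.5718 -0.0751  0.2273] w 0.0417 go [-0.437 -2.831  0.719]
```

```bash
python3 -m jog '{"slide":[[-0.01,-0.06,0],[-0.02,-0.12,0],[-0.03,-0.18,0],[-0.03,-0.22,0],[-0.03,-0.22,0],[-0.03,-0.22,0],[-0.03,-0.22,0],[-0.03,-0.22,0]],"dr":[[0,0,0],[0,0,0],[0,0,0],[0,0,0],[0,0,0],[0,0,0],[0,0,0],[0,0,0]]}' - 25|tail -2
python3 -m jog '{"slide":[[-0.035,-0.22,0],[-0.035,-0.22,0],[-0.035,-0.22,0],[-0.035,-0.22,0],[-0.03,-0.2,0],[-0.03,-0.14,0],[-0.025,-0.09,0],[-0.01,-0.06,0]],"dr":[[0,0,0],[0,0,0],[0,0,0],[0,0,0],[0,0,0],[0,0,0],[0,0,0],[0,0,0]]}' |tail -2
python3 -m jog '{"slide":[[0,0,0],[0,0,0],[0,0,0],[0,0,0]],"dr":[[0,0,0],[0,0,0],[0,0,0],[0,0,0]]}' |head -1
python3 -c "
from h import *
to(.5105,.2632,.1418)"
```

```text
width: 0.0416
gripper_force: 25.0
width: 0.0412
gripper_force: 25.0
t: 55.12
yaw 1.47 tilt 0.01 grasp [0.5099 0.2621 0.2275] w 0.0415 go [ 0.006 -0.01   0.714]
```

```bash
python3 -m jog '{"slide":[[0.004,-0.008,0.1],[0,0,0.15],[0,0,0.15],[0,0,0.14],[0,0,0.09],[0,0,0.05],[0,0,0.02],[0,0,0]],"dr":[[0,0,0],[0,0,0],[0,0,0],[0,0,0],[0,0,0],[0,0,0],[0,0,0],[0,0,0]]}' - 25 |sed -n '2p;4p'
python3 -m jog '{"slide":[[0,0,0.006],[0,0,0],[0,0,0]],"dr":[[0,0,0],[0,0,0],[0,0,0]]}' | sed -n '2p;4p'
python3 -m jog '{"slide":[[0,0,0.005],[0,0,0],[0,0,0]],"dr":[[0,0,0],[0,0,0],[0,0,0]]}' | sed -n '2p;4p'
python3 -m jog '{"slide":[[0,0,0.003],[0,0,0],[0,0,0]],"dr":[[0,0,0],[0,0,0],[0,0,0]]}' | sed -n '2p;4p'
```

```text
ee_pos: [0.5104, 0.2637, 0.3028]
wrist_force: [-0.0, -0.7, -1.5]
ee_pos: [0.5103, 0.2641, 0.3029]
wrist_force: [1.2, 0.5, -2.0]
ee_pos: [0.5101, 0.2639, 0.3016]
wrist_force: [0.4, 0.4, -2.3]
ee_pos: [0.5103, 0.264, 0.3014]
wrist_force: [-0.2, 1.0, 0.4]
```

```bash
python3 -m jog '{"slide":[[0,0,0.004],[0,0,0],[0,0,0]],"dr":[[0,0,0],[0,0,0],[0,0,0]]}' | sed -n '2p;4p'
python3 -m jog '{"slide":[[0,0,0],[0,0,0],[0,0,0],[0,0,0],[0,0,0],[0,0,0],[0,0,0],[0,0,0]],"dr":[[0,0,0],[0,0,0],[0,0,0],[0,0,0],[0,0,0],[0,0,0],[0,0,0],[0,0,0]]}' 100 25 | tail -3
python3 -m jog '{"slide":[[0,0,-0.08],[0,0,-0.15],[0,0,-0.2],[0,0,-0.22],[0,0,-0.2],[0,0,-0.15],[0,0,-0.1],[0,0,0]],"dr":[[0,0,0],[0,0,0],[0,0,0],[0,0,0],[0,0,0],[0,0,0],[0,0,0],[0,0,0]]}'|head -2
python3 -m jog '{"slide":[[-0.05,0.2,0],[-0.1,0.25,0],[-0.1,0.25,0],[-0.1,0.25,0],[-0.1,0.2,0],[-0.05,0.1,0],[0,0,0],[0,0,0]],"dr":[[0,0,0],[0,0,0],[0,0,0],[0,0,0],[0,0,0],[0,0,0],[0,0,0],[0,0,0]]}'|head -2
python3 -c "
from h import *
im,d=viewer.get_image('top');cv2.imwrite('pics/top11.png',im);cv2.imwrite('pics/end.png',cv2.resize(np.hstack([im[140:225,205:330],im[140:225,430:510]]),None,fx=3.8,fy=3.8))"
```

```text
ee_pos: [0.5104, 0.264, 0.3014]
wrist_force: [-0.8, 0.1, 5.7]
wrist_force: [0.3, 0.1, -1.0]
width: 0.0859
gripper_force: 0.0
t: 58.12
ee_pos: [0.5105, 0.264, 0.4367]
t: 58.78
ee_pos: [0.4541, 0.112, 0.433]
```

View pics/end.png

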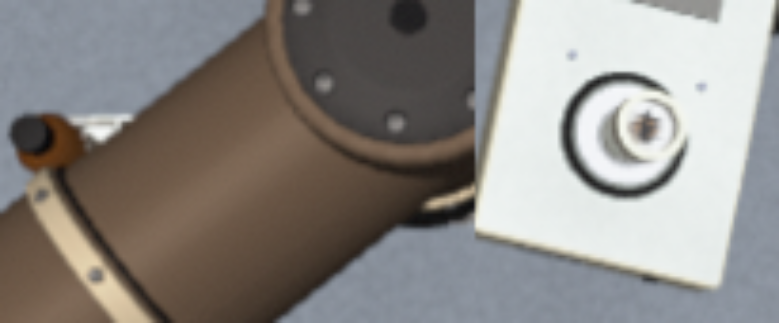

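The pot is fine: the lid's 19 mm offset to the right of the ring matches the 21 mm parallax expected. The arm hides the rack in this view, so I'll compare the scene camera before and after.

```bash
python3 -c "
from h import *
im,d=viewer.get_image('scene');a=cv2.imread('pics/scene0.png')
s=(slice(215,310),slice(305,405));cv2.imwrite('pics/cmp.png',cv2.resize(np.hstack([a[s],im[s]]),None,fx=3.9,fy=3.9))"
```

```text
(no output)
```

View pics/cmp.png

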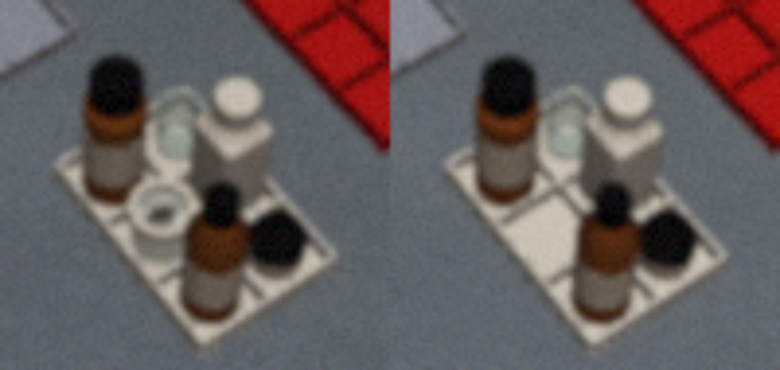

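Before and after match within a pixel. The wide cap is at (115,82) against (508,84) in the right half, with the square and narrow caps the same; the jar and beaker are unmoved, and the pot is gone from its cell. Handing in.

```bash
python3 -c "
from station import r
print(r.hand_in())"
```

```text
the job is handed in; nothing more can be done
None
```

I handed the job in: the pot stands on the glass plate about 3 mm off centre, all three bottles are back in their own cells, and the jar and beaker are untouched. The hand-in returned no verdict.

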